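# Sort the mould-frame fittings back into their trays

### The job

A casting has been demoulded: put the five loose frame fittings on the bench back into the three trays, each into the tray whose ledge carries a fixed sample of the same kind (L-shaped corner blocks, straight spacers, the star knob). Every piece must end lying flat on its tray's floor the same way up as it was on the bench (the knob on its head, stud up), none on top of another; set the pieces down rather than drop them, and leave the jar and the brush where they are.

Things in the scene. Friction and masses are not known exactly. Their poses are not given: they have to be found in the camera images.
- corner_a: Loose L-shaped block of brown wood lying flat, 54 x 54 mm seen from above, 22 mm tall, legs 16 mm wide, 50 g. Origin: centre of the 54 mm square at the underside, z up. One leg runs along x (all 54 mm) at y from -27 to -11 mm, the other along y at x from -27 to -11 mm; the +x+y quarter is open. Any yaw at the start. corner_a and corner_b are alike.
- corner_b: Loose L-shaped block of brown wood lying flat, 54 x 54 mm seen from above, 22 mm tall, legs 16 mm wide, 50 g. Origin: centre of the 54 mm square at the underside, z up. One leg runs along x (all 54 mm) at y from -27 to -11 mm, the other along y at x from -27 to -11 mm; the +x+y quarter is open. Any yaw at the start. corner_a and corner_b are alike.
- spacer_a: Loose straight spacer of pale wood, 80 mm (its x) x 24 mm (y) x 24 mm tall, 40 g, two dark dots on top. Origin: centre of the underside, z up. Lies flat on the table at the start at any yaw. spacer_a and spacer_b are alike.
- spacer_b: Loose straight spacer of pale wood, 80 mm (its x) x 24 mm (y) x 24 mm tall, 40 g, two dark dots on top. Origin: centre of the underside, z up. Lies flat on the table at the start at any yaw. spacer_a and spacer_b are alike.
- clamp_knob: Loose black six-lobed star knob of a clamp, standing on its head, stud up, 70 g. Head 44 mm across and 14 mm tall; above it a round hub 22 mm in diameter from 14 to 34 mm height; above that a steel stud 10 mm in diameter up to 56 mm. Origin: on the axis at the underside, z up.
- tray_corner: Fixed grey open tray, 130 (x) x 170 (y) mm outside, 35 mm tall, walls 5 mm (inside 120 x 160), floor 5 mm above the table. Origin: tray centre at table height, z up, yaw within 0.12 rad. On its far (+x) side a white ledge, 12 mm high, x = 65 to 135 mm, carries the fixed sample: an L-shaped corner block. The trays swap places between starts.
- tray_spacer: Fixed grey open tray, 130 (x) x 170 (y) mm outside, 35 mm tall, walls 5 mm (inside 120 x 160), floor 5 mm above the table. Origin: tray centre at table height, z up, yaw within 0.12 rad. On its far (+x) side a white ledge, 12 mm high, x = 65 to 135 mm, carries the fixed sample: a straight spacer. The trays swap places between starts.
- tray_knob: Fixed grey open tray, 130 (x) x 170 (y) mm outside, 35 mm tall, walls 5 mm (inside 120 x 160), floor 5 mm above the table. Origin: tray centre at table height, z up, yaw within 0.12 rad. On its far (+x) side a white ledge, 12 mm high, x = 65 to 135 mm, carries the fixed sample: a star knob, stud up, top 68 mm above the table. The trays swap places between starts.
- jar: Bystander: loose lidded jar, 60 mm in diameter, 85 mm tall, to the left (+y) of the work. Origin: centre of the underside, z up.
- brush: Bystander: loose brush lying along its own x (handle to -x) on the table, under 250 mm long, to the right (-y) of the work. Origin: near mid-length, at table height.

How it is judged:
By the outcome, as a careful person would: the job done as asked, in the order asked, and still so for the second after the job is handed in, with the robot touching nothing.
It also fails if it takes over 112 s, if anything falls off the work surface, if the arm or the gripper's body presses on something with over 40 N, if the wrist force passes 120 N, or if a joint passes its speed limit or range.

### The arm

A 7-joint arm with a two-finger parallel gripper is mounted at the origin on the work surface. World frame = base frame: x ahead of the robot, y to its left, z up, the work surface at z = 0. Lengths are in m, angles in rad, forces in N, time in s.
With the tool pointing down it reaches from about 0.4 to 0.85 m from the base axis. Payload 10.4 kg.
Tool frame: the origin (TCP) lies at the very end of the fingers, on their centre line; the grasp point (between the pads) lies 19 mm behind it; z points along the fingers, y is the line along which they close (so a half turn about z gives the same grasp; the last joint's range is limited). The gripper opens to 85 mm and grips with 20 to 120 N. Pads are 22 mm wide; open, the fingers measure 114 mm over their backs; the gripper's body (76 mm by 85 mm) begins 54 mm behind the grasp point. The pads swing forward as they close: fully open they stand 13 mm farther back than shut.
Start: joints at [1.293, 0.332, -0.065, 1.46, 0.022, 1.35, -0.088], TCP at [0.158, -0.605, 0.231] pointing down, gripper open.
Joint ranges: [-2.6, 2.6], [-0.5, 2.12], [-1.47, 1.34], [0.16, 2.42], [-1.27, 4.41], [0.06, 2.06], [-2.6, 2.6]. Speed limits (rad/s): [2.22, 2.22, 2.79, 2.79, 3.14, 3.14, 3.14].

### API

Orientations are given as a unit quaternion [x, y, z, w].
In Python, from workcell import manip, optics gives the robot as it stands.
- The arm moves only by the tool jog_arm, never from a script. Its arguments are lists of equal length, an entry for each row: "dr": the turn, a rotation vector about the tool's x, y, z normalised to -1 to 1, where 1 is 4 degrees, a list of three; "translation": the shift along the tool's x, y, z normalised to -1 to 1, where 1 is 0.025 m, a list of three; "jaw": the opening, from 0 (shut) to 1 (fully open). A call has 1 to 10 rows; each row shifts and turns the commanded pose from where the row before left it, along the tool's axes as they then stand; what a row does not reach is not made up. A row lasts 1/10 s, in which the tool goes at most 50 mm and 8.59 degrees, less where a joint would pass 70% of its speed; a pose out of reach is approached as far as the arm can. A call with a number of a shift or a turn outside -1 to 1 is refused whole. A call with a gripper value outside its range is refused whole. The fingers move at their own pace and stop on an object; "squeeze" is the grip in N (left out, the last holds). Time passes only in rows, so rows that do not move let the fingers close. It gives the time, the measured TCP pose, the force, the opening and the grip force at its end, in the units of the state.
- manip.get_obs(): the state, without advancing time (a new reading comes with each control period).
- optics.camera(name): name is "side" or "top"; returns a dict with "color" (400x640x3 uint8, red, green, blue), "mtx" (3x3 intrinsics, pixels), "R" (3x3) and "t" (3): a world point X has camera coordinates R X + t. Camera axes: x right, y down, z forward; pixel columns grow to the right and rows downward; lengths in m; the calibration is good to about 2 mm. A picture is of the moment at which its call begins. There is no depth.
- manip.hand_in(): hands the job in; it is judged then, once.
The state is a dict: "clock": time; "joint_pos": joint angles; "joint_velocities": joint speeds; "tau": joint torques, N m; "position": TCP position; "ee_rot": TCP orientation; "ft_force": force on the tool from outside, world axes, zero at the start; "torque": the same for the moment, N m; "grip_width": opening from 0.0 (shut) to 1.0 (fully open); "grasp_force": force on a finger pad.
Only numpy, scipy, OpenCV 4.12 (cv2) and the standard library are available. Lean on these libraries where they do the work, as an engineer would, in place of code of your own. Each camera call takes 0.05 s, during which the arm holds its last target. There are 200 camera calls.

## Working session

There is one attempt and no reset: what is moved stays moved. The work goes in short steps, Python scripts to look and compute and a tool call to move; the robot and the scene stay as the last step left them, time stands still between calls to the robot, and variables do not carry over. Pictures are saved under pics/ and viewed, at most 14 in all, crops included, and the job is handed in when it is done.

Besides the shell and the picture viewer there is one more tool, called after ">>>" as name(argument=value, ...) on one line, values as JSON. jog_arm: Moves the arm, as the interface text tells. Scaled input: -1 to 1 covers 0.025 m each way for a shift and 4 degrees each way for a turn. Its arguments: {"type":"object","properties":{"dr":{"type":"array","items":{"type":"array","items":{"type":"number"}}},"translation":{"type":"array","items":{"type":"array","items":{"type":"number"}}},"jaw":{"type":"array","items":{"type":"number"}},"squeeze":{"type":"number"}},"required":["dr","translation","jaw"]}

```bash
mkdir -p pics; ls
python3 - <<'E'
from workcell import manip, optics
import cv2, numpy as np
o=manip.get_obs()
for k in o: print(k,np.round(o[k],3))
for n in("top","side"):
    c=optics.camera(n); cv2.imwrite(f"pics/{n}0.png",c["color"][...,::-1]); print(n,np.round(c["mtx"],1).tolist(),np.round(c["R"],3).tolist(),np.round(c["t"],3))
    np.savez(f"{n}0.npz",**c)
E
```

```text
pics
clock 0.0
joint_pos [ 1.293  0.333 -0.065  1.461  0.022  1.35  -0.088]
joint_velocities [-0.001  0.    -0.    -0.     0.001 -0.001  0.001]
tau [-0.0000e+00 -6.2545e+01  4.9000e-02 -3.9160e+01  1.6000e-02  1.0000e-02
  0.0000e+00]
position [ 0.157 -0.604  0.231]
ee_rot [ 0.992  0.127 -0.    -0.001]
ft_force [-0.491  0.329  0.284]
torque [ 0.024 -0.008  0.027]
grasp_force 0.0
grip_width 1.003
top [[386.7, 0.0, 313.3], [0.0, 386.7, 201.0], [0.0, 0.0, 1.0]] [[-0.028, -0.999, -0.017], [-0.99, 0.03, -0.138], [0.139, 0.013, -0.99]] [0.018 0.531 0.912]
side [[399.9, 0.0, 319.3], [0.0, 399.9, 188.3], [0.0, 0.0, 1.0]] [[-0.997, -0.073, -0.005], [-0.039, 0.588, -0.808], [0.062, -0.806, -0.589]] [0.533 0.056 1.266]
```

View pics/top0.png

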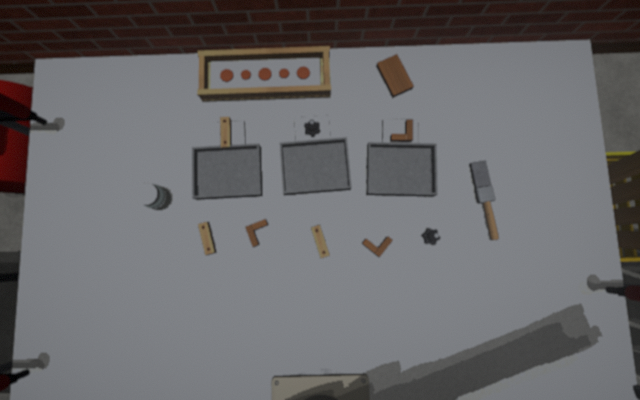

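View pics/side0.png

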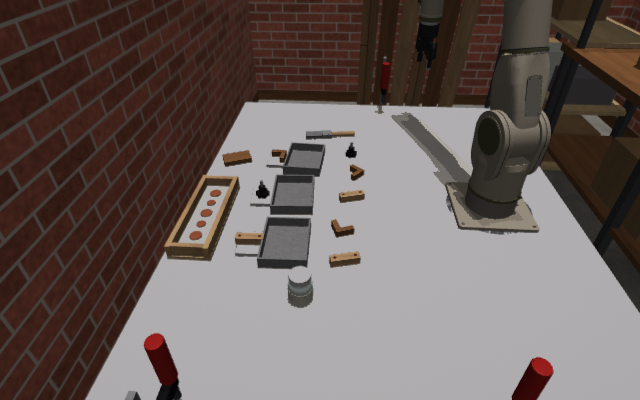

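```bash
cat > v.py <<'E'
import numpy as np, cv2
def load(n,k=0): return dict(np.load(f"{n}{k}.npz"))
def cast(c,uv,z):
    uv=np.atleast_2d(uv).astype(float); d=np.c_[uv,np.ones(len(uv))]@np.linalg.inv(c["mtx"]).T@c["R"]
    C=-c["R"].T@c["t"]; return C+d*((z-C[2])/d[:,2])[:,None]
def tri(c1,p1,c2,p2):
    P=[c["mtx"]@np.c_[c["R"],c["t"]] for c in(c1,c2)]
    X=cv2.triangulatePoints(P[0],P[1],np.float64(p1).reshape(2,1),np.float64(p2).reshape(2,1)).ravel(); return X[:3]/X[3]
def blobs(c,roi,S=4,thr=45):
    "(mask contours in full-image pixels, mean sat, mean val) of non-white things in roi x0,y0,x1,y1"
    x0,y0,x1,y1=roi; im=cv2.resize(c["color"][y0:y1,x0:x1],None,fx=S,fy=S,interpolation=cv2.INTER_CUBIC).astype(int)
    bg=np.median(im.reshape(-1,3),0); m=(np.abs(im-bg).max(2)>thr).astype(np.uint8)
    out=[]
    for k in cv2.findContours(m,cv2.RETR_EXTERNAL,cv2.CHAIN_APPROX_NONE)[0]:
        if cv2.contourArea(k)<60*S*S/4: continue
        mm=np.zeros_like(m); cv2.drawContours(mm,[k],-1,1,-1); col=im[mm>0].mean(0)
        out.append(((k[:,0]+.5)/S-.5+[x0,y0],col))
    return out
E
python3 - <<'E'
from v import *
t,s=load("top"),load("side")
print("cams",-t["R"].T@t["t"],-s["R"].T@s["t"], t["color"][225,350],s["color"][220,380])
for n,c,roi in(("top",t,(185,210,450,270)),("side",s,(326,137,375,275))):
    for k,col in blobs(c,roi):
        print(n,"px",k.mean(0).round(1),"col",col.round(),"bb",k.min(0).round(1),k.max(0).round(1))
        if n=="top":
            P=cast(c,k,.022)[:,:2]*1000; M=cv2.moments(np.float32(P)); r=cv2.minAreaRect(np.float32(P)); print("   rect",np.round(r[0],1),np.round(r[1],1),round(r[2],1),"cent",round(M["m10"]/M["m00"],1),round(M["m01"]/M["m00"],1))
E
```

```text
cams [ 0.39941885 -0.00949246  0.976681  ] [0.45512173 1.02602181 0.7943107 ] [128 132 136] [177 174 176]
top px [377.1 245.1] col [98. 75. 59.] bb [361.9 236.4] [391.6 256.1]
   rect [ 428.7 -149.8] [54.6 54.9] 48.8 cent 417.8 -150.9
top px [430.7 236.1] col [52. 53. 55.] bb [421.1 227.9] [439.4 244.4]
   rect [ 437.6 -281.4] [45.  38.5] 78.4 cent 437.5 -280.3
top px [319.9 240.9] col [124. 107.  79.] bb [311.6 225.1] [328.1 256.6]
   rect [434.  -10.8] [77.3 21. ] 16.9 cent 434.0 -10.7
top px [207.3 238.1] col [111.  96.  73.] bb [198.6 221.6] [215.9 254.1]
   rect [449.1 267.1] [79.3 28.3] 14.2 cent 449.1 267.1
top px [255.6 231.1] col [96. 73. 58.] bb [245.4 219.1] [267.6 246.4]
   rect [458.6 138.6] [54.5 55.7] 20.2 cent 462.8 148.7
side px [344.1 259.3] col [115.  92.  69.] bb [328.4 251.1] [360.4 267.4]
side px [341.4 228.7] col [86. 63. 46.] bb [330.4 218.6] [354.1 237.4]
side px [351.  196.1] col [108.  87.  66.] bb [338.4 189.6] [364.4 202.4]
side px [355.4 172. ] col [81. 60. 44.] bb [349.4 163.9] [364.1 180.4]
side px [351.  150.8] col [38. 37. 38.] bb [345.1 141.9] [356.4 157.9]
```

Run:
```python
from v import *
t,s=load("top"),load("side")
a=cv2.resize(t["color"][105:265,185:450,::-1],None,fx=3,fy=3,interpolation=cv2.INTER_CUBIC); cv2.imwrite("pics/a.png",a)
b=cv2.resize(s["color"][130:280,230:380,::-1],None,fx=4,fy=4,interpolation=cv2.INTER_CUBIC); cv2.imwrite("pics/b.png",b)
```

```text
(no output)
```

View pics/a.png

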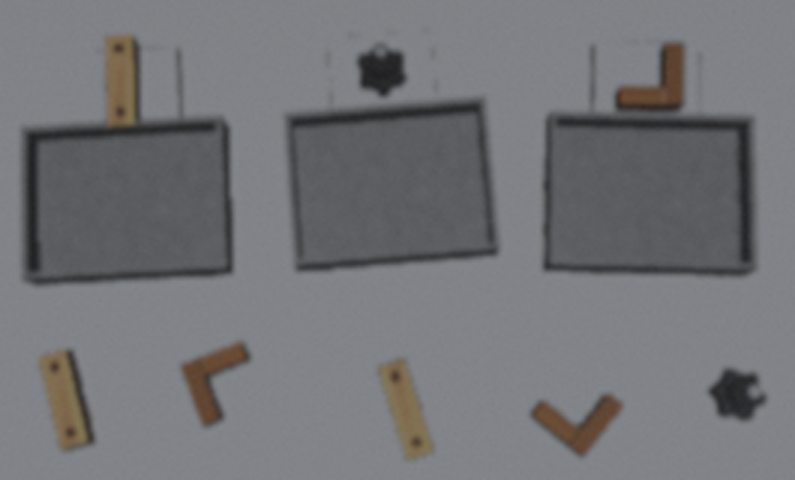

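View pics/b.png

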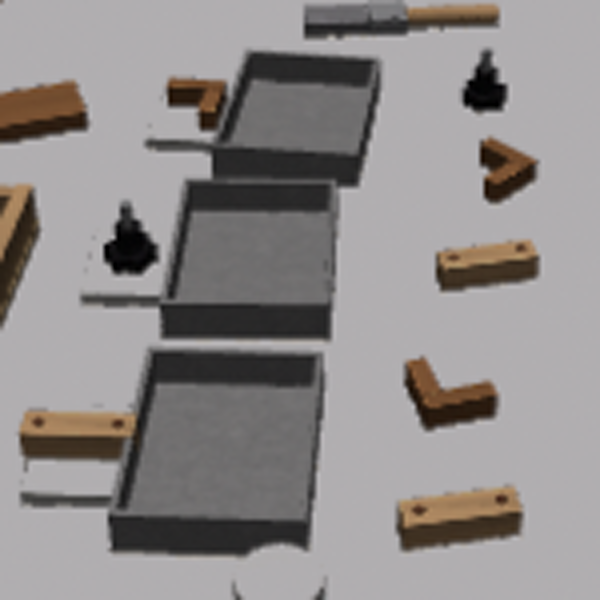

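Run:
```python
from v import *
t,s=load("top"),load("side")
A=lambda u:(np.array(u)+.5)/3-.5+[185,105]
B=lambda u:(np.array(u)+.5)/4-.5+[230,130]
def dark(c,p,r=2.5):
    S=6;x,y=np.round(p).astype(int);w=5;im=cv2.resize(c["color"][y-w:y+w+1,x-w:x+w+1].sum(2).astype(np.float32),None,fx=S,fy=S,interpolation=cv2.INTER_CUBIC)
    g=np.stack(np.meshgrid(*[(np.arange(im.shape[1])+.5)/S-.5]*2),-1)+[x-w,y-w]
    ok=np.hypot(*(g-p).transpose(2,0,1))<r; wt=np.clip(np.percentile(im[ok],50)-im,0,None)*ok
    return (g*wt[...,None]).sum((0,1))/wt.sum()
F=lambda X:np.round(X*1000,1)
for n,a,b in(("sA",[(54,367),(70,433)],[(503,494),(419,510)]),("sB",[(395,376),(416,441)],[(520,247),(453,257)])):
    # pair far dot / near dot: side image right = -x
    a=[dark(t,A(q)) for q in a]; b=[dark(s,B(q)) for q in b][::-1]
    P=[tri(t,i,s,j) for i,j in zip(a,b)]; d=P[0]-P[1]; print(n,[F(p) for p in P],"mid",F(sum(P)/2),"yaw",np.degrees(np.arctan2(d[1],d[0])).round(1),"topcast.024",F(cast(t,np.mean(a,0),.024)))
for n,a,b in(("knob stud",(757,392),(487,54)),("cA vertex",(183,367),(428,402)),("cB vertex",(580,443),(537,160)),("cA legend",(246,345),(411,362))):
    print(n,F(tri(t,A(a),s,B(b))))
T={"spacer":([(24,128),(27,280),(231,270),(224,120)],[(112,513),(308,517),(323,352),(150,350)]),
"knob":([(289,118),(299,267),(496,254),(482,102)],[(162,305),(331,307),(336,182),(185,182)]),
"corner":([(547,117),(546,268),(752,271),(752,119)],[(216,150),(361,156),(379,60),(247,54)])}
for n,(a,b) in T.items():
    P=[tri(t,A(i),s,B(j)) for i,j in zip(a,b)]
    r=cv2.minAreaRect(np.float32(cast(t,[A(i) for i in a],.035)[:,:2]*1000))
    print(n,"tri z",F(np.array(P)[:,2]),"mid",F(np.mean(P,0)),"rect",np.round(r[0],1),np.round(r[1],1),round(r[2],1))
```

```text
sA [array([475.5, 277.9,  24.4]), array([421.2, 264.2,  24.6])] mid [448.3 271.1  24.5] yaw 14.1 topcast.024 [[449.4 271.2  24. ]]
sB [array([459.7,  -2.9,  23.7]), array([405.8, -18.5,  24.2])] mid [432.8 -10.7  24. ] yaw 16.2 topcast.024 [[433.5 -10.8  24. ]]
knob stud [ 436.6 -290.1   47.9]
cA vertex [472.7 171.4  24.1]
cB vertex [ 395.5 -151.2   22.7]
cA legend [488.6 120.2  17.2]
spacer tri z [33.7 34.  31.3 30.2] mid [613.4 216.5  32.3] rect [614.1 216. ] [129.4 170.7] 1.1
knob tri z [29.  29.1 33.4 32.1] mid [619.8  -4.5  30.9] rect [618.3  -4.7] [129.5 162.3] 2.8
corner tri z [30.8 34.5 33.3 29.5] mid [ 604.5 -217.9   32. ] rect [ 604.8 -217.8] [171.3 128.1] 87.4
```

```bash
cat > go.py <<'E'
import sys,numpy as np
from scipy.spatial.transform import Rotation as R
from workcell import manip
def go(x,y,z,a=None):
    o=manip.get_obs(); r=R.from_quat(o["ee_rot"]); M=r.as_matrix(); p=np.array(o["position"])
    ca=np.degrees(np.arctan2(M[1,0],M[0,0])); 
    d=M.T@(np.array([x,y,z])/1000-p)/.025
    print("t",round(o["clock"],2),"pos",(p*1000).round(1),"a",ca.round(1),"tilt",M[:2,2].round(3),"F",np.round(o["ft_force"],1),"w",round(o["grip_width"],3),"gf",round(o["grasp_force"],1))
    print("units",d.round(2), "" if a is None else "dr_z units %.2f"%(((ca-a+90)%180-90)/4))
if __name__=="__main__": go(*map(float,sys.argv[1:]))
E
python3 - <<'E'
from v import *
t,s=load("top"),load("side")
F=lambda X:np.round(X*1000,1)
A=lambda u:(np.array(u)+.5)/3-.5+[185,105]
print("head top ext x", F(cast(t,[(430.7,227.9),(430.7,244.4)],.007)),"left y",F(cast(t,[(421.1,236)],0)),F(cast(t,[(421.1,236)],.014)))
print("stud",F(cast(t,A((757,392)),.056)),"side stud px",F(cast(s,[(351.4,142.5)],.056)), "side head", F(cast(s,[(345.1,152),(356.4,152)],.007)))
im=cv2.resize(t["color"][215:255,405:455,::-1],None,fx=12,fy=12,interpolation=cv2.INTER_CUBIC);cv2.imwrite("pics/k.png",im)
E
python3 go.py 437 -287 140 14.6
```

```text
head top ext x [[ 458.6 -288.2    7. ]
 [ 417.8 -285.4    7. ]] left y [[ 439.5 -264.9    0. ]] [[ 438.9 -261.2   14. ]]
stud [[ 437.7 -287.7   56. ]] side stud px [[ 435.4 -280.3   56. ]] side head [[ 457.5 -292.3    7. ]
 [ 414.5 -295.1    7. ]]
t 0.1 pos [ 157.4 -604.5  230.6] a 14.6 tilt [-0.     0.001] F [0.9 0.4 0.4] w 0.999 gf 0.0
units [14.02 -9.47  3.64] dr_z units 0.00
```

View pics/k.png

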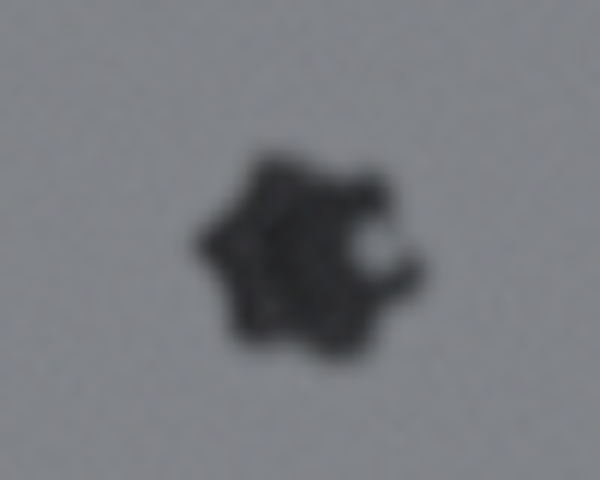

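>>> jog_arm(translation=[[0.93, -0.63, 0.2], [0.93, -0.63, 0.2], [0.93, -0.63, 0.2], [0.93, -0.63, 0.2], [0.93, -0.63, 0.2], [0.93, -0.63, 0.2], [0.93, -0.63, 0.2], [0.93, -0.63, 0.2], [0.93, -0.63, 0.2], [0.93, -0.63, 0.2]], dr=[[0, 0, 0], [0, 0, 0], [0, 0, 0], [0, 0, 0], [0, 0, 0], [0, 0, 0], [0, 0, 0], [0, 0, 0], [0, 0, 0], [0, 0, 0]], jaw=[1, 1, 1, 1, 1, 1, 1, 1, 1, 1], squeeze=40)

```text
clock: 1.1
position: [0.3433, -0.3927, 0.1809]
ee_rot: [0.992, 0.127, -0.0, -0.0]
ft_force: [0.0, 0.6, -1.3]
grip_width: 1.001
grasp_force: 0.0
```

>>> jog_arm(translation=[[0.93, -0.63, 0.2], [0.93, -0.63, 0.2], [0.93, -0.63, 0.2], [0.93, -0.63, 0.2], [0.93, -0.63, 0.2], [0, 0, 0], [0, 0, 0]], dr=[[0, 0, 0], [0, 0, 0], [0, 0, 0], [0, 0, 0], [0, 0, 0], [0, 0, 0], [0, 0, 0]], jaw=[1, 1, 1, 1, 1, 1, 1])

```text
clock: 1.8
position: [0.4354, -0.288, 0.156]
ee_rot: [0.992, 0.128, -0.0, -0.0]
ft_force: [0.2, 0.7, -0.6]
grip_width: 0.998
grasp_force: 0.0
```

```bash
python3 go.py 437 -286.5 19
```

```text
t 1.8 pos [ 435.4 -288.   156. ] a 14.7 tilt [-0.001  0.   ] F [ 0.2  0.7 -0.6] w 0.998 gf 0.0
units [ 0.08 -0.04  5.48]
```

>>> jog_arm(translation=[[0.08, -0.04, 0.8], [0, 0, 0.8], [0, 0, 0.8], [0, 0, 0.8], [0, 0, 0.8], [0, 0, 0.8], [0, 0, 0.68], [0, 0, 0], [0, 0, 0], [0, 0, 0]], dr=[[0, 0, 0], [0, 0, 0], [0, 0, 0], [0, 0, 0], [0, 0, 0], [0, 0, 0], [0, 0, 0], [0, 0, 0], [0, 0, 0], [0, 0, 0]], jaw=[1, 1, 1, 1, 1, 1, 1, 1, 0, 0])

```text
clock: 2.8
position: [0.4375, -0.2876, 0.0204]
ee_rot: [0.992, 0.127, 0.001, 0.001]
ft_force: [0.6, 0.4, -0.0]
grip_width: 0.694
grasp_force: 0.0
```

>>> jog_arm(translation=[[0, 0, 0], [0, 0, 0], [0, 0, 0], [0, 0, 0], [0, 0, 0], [0, 0, 0], [0, 0, 0], [0, 0, 0]], dr=[[0, 0, 0], [0, 0, 0], [0, 0, 0], [0, 0, 0], [0, 0, 0], [0, 0, 0], [0, 0, 0], [0, 0, 0]], jaw=[0, 0, 0, 0, 0, 0, 0, 0])

```text
clock: 3.6
position: [0.4375, -0.2872, 0.0201]
ee_rot: [0.992, 0.127, 0.0, 0.0]
ft_force: [-1.7, 0.6, 5.9]
grip_width: 0.235
grasp_force: 38.9
```

```bash
python3 go.py 619 -5 100
```

```text
t 3.6 pos [ 437.5 -287.2   20.1] a 14.6 tilt [ 0.001 -0.001] F [-1.7  0.6  5.9] w 0.235 gf 38.9
units [ 9.87 -9.09 -3.2 ]
```

>>> jog_arm(translation=[[0, 0, -0.4], [0, 0, -0.8], [0, 0, -0.8], [0, 0, -0.8], [0, 0, -0.4], [0, 0, 0], [0.5, -0.46, 0], [0.9, -0.83, 0], [0.9, -0.83, 0], [0.9, -0.83, 0]], dr=[[0, 0, 0], [0, 0, 0], [0, 0, 0], [0, 0, 0], [0, 0, 0], [0, 0, 0], [0, 0, 0], [0, 0, 0], [0, 0, 0], [0, 0, 0]], jaw=[0, 0, 0, 0, 0, 0, 0, 0, 0, 0])

```text
clock: 4.6
position: [0.4959, -0.1942, 0.0982]
ee_rot: [0.992, 0.127, -0.001, -0.0]
ft_force: [0.2, 0.2, -0.8]
grip_width: 0.235
grasp_force: 39.2
```

>>> jog_arm(translation=[[0.9, -0.83, 0], [0.9, -0.83, 0], [0.9, -0.83, 0], [0.9, -0.83, 0], [0.9, -0.83, 0], [0.9, -0.83, 0], [0.7, -0.6, 0], [0.5, -0.5, 0], [0, 0, 0], [0, 0, 0]], dr=[[0, 0, 0], [0, 0, 0], [0, 0, 0], [0, 0, 0], [0, 0, 0], [0, 0, 0], [0, 0, 0], [0, 0, 0], [0, 0, 0], [0, 0, 0]], jaw=[0, 0, 0, 0, 0, 0, 0, 0, 0, 0])

```text
clock: 5.6
position: [0.6169, -0.0071, 0.0985]
ee_rot: [0.992, 0.127, -0.001, 0.0]
ft_force: [0.3, -1.3, -0.7]
grip_width: 0.231
grasp_force: 39.2
```

```bash
python3 go.py 619 -5 26
python3 - <<'E'
from workcell import optics
import cv2,numpy as np
c=optics.camera("side"); cv2.imwrite("pics/c.png",cv2.resize(c["color"][100:280,220:400,::-1],None,fx=3,fy=3))
E
```

```text
t 5.6 pos [616.9  -7.1  98.5] a 14.6 tilt [-0.001 -0.   ] F [ 0.3 -1.3 -0.7] w 0.231 gf 39.2
units [ 0.11 -0.06  2.9 ]
```

View pics/c.png

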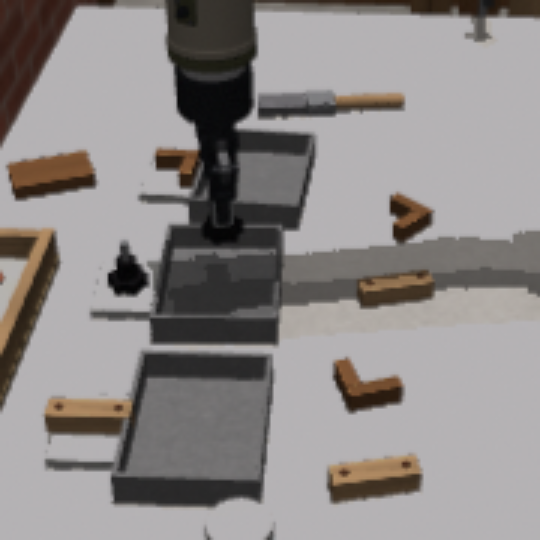

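>>> jog_arm(translation=[[0.11, -0.06, 0.5], [0, 0, 0.8], [0, 0, 0.8], [0, 0, 0.5], [0, 0, 0.2], [0, 0, 0], [0, 0, 0]], dr=[[0, 0, 0], [0, 0, 0], [0, 0, 0], [0, 0, 0], [0, 0, 0], [0, 0, 0], [0, 0, 0]], jaw=[0, 0, 0, 0, 0, 0, 0])

```text
clock: 6.35
position: [0.6201, -0.0046, 0.03]
ee_rot: [0.992, 0.127, 0.001, 0.0]
ft_force: [1.3, -0.0, -1.1]
grip_width: 0.235
grasp_force: 39.2
```

>>> jog_arm(translation=[[0, 0, 0.04], [0, 0, 0.04], [0, 0, 0], [0, 0, 0]], dr=[[0, 0, 0], [0, 0, 0], [0, 0, 0], [0, 0, 0]], jaw=[0, 0, 0, 0])

```text
clock: 6.75
position: [0.6197, -0.0045, 0.0275]
ee_rot: [0.992, 0.127, 0.0, 0.0]
ft_force: [-0.6, 0.5, -0.3]
grip_width: 0.238
grasp_force: 39.2
```

>>> jog_arm(translation=[[0, 0, 0.04], [0, 0, 0.03], [0, 0, 0.03], [0, 0, 0], [0, 0, 0]], dr=[[0, 0, 0], [0, 0, 0], [0, 0, 0], [0, 0, 0], [0, 0, 0]], jaw=[0, 0, 0, 0, 0])

```text
clock: 7.25
position: [0.6197, -0.0045, 0.0252]
ee_rot: [0.992, 0.127, 0.0, 0.0]
ft_force: [-4.0, 0.1, 5.6]
grip_width: 0.236
grasp_force: 39.8
```

>>> jog_arm(translation=[[0, 0, 0], [0, 0, 0], [0, 0, 0], [0, 0, 0], [0, 0, -0.4], [0, 0, -0.8], [0, 0, -0.8], [0, 0, -0.8], [0, 0, -0.4], [0, 0, 0]], dr=[[0, 0, 0], [0, 0, 0], [0, 0, 0], [0, 0, 0], [0, 0, 0], [0, 0, 0], [0, 0, 0], [0, 0, 0], [0, 0, 0], [0, 0, 0]], jaw=[0.3, 0.4, 0.5, 0.55, 0.55, 0.55, 0.55, 0.55, 1, 1])

```text
clock: 8.25
position: [0.6206, -0.0044, 0.1067]
ee_rot: [0.992, 0.127, 0.001, 0.0]
ft_force: [0.3, -0.4, -0.5]
grip_width: 0.866
grasp_force: 0.0
```

```bash
python3 - <<'E'
import numpy as np
# grasp points: cA x-leg at local (5,-19), cB y-leg at local (-19,5)
for n,c,yw,l in(("cA",(458.6,138.6),-159.8,(5,-19)),("cB",(428.7,-149.8),-41.2,(-19,5))):
    y=np.radians(yw);R=np.array([[np.cos(y),-np.sin(y)],[np.sin(y),np.cos(y)]]);print(n,np.array(c)+R@l, "vertex",np.array(c)+R@[-27,-27])
E
python3 go.py 457 156 110 20
```

```text
cA [447.34686911 154.70487644] vertex [474.61626024 173.26236299]
cB [ 417.69756403 -133.52282571] vertex [ 390.60018204 -152.33058712]
t 8.25 pos [620.6  -4.4 106.7] a 14.6 tilt [ 0.003 -0.   ] F [ 0.3 -0.4 -0.5] w 0.866 gf 0.0
units [-4.72 -7.86 -0.15] dr_z units -1.35
```

>>> jog_arm(translation=[[0, 0, 0], [0, 0, 0], [-0.3, -0.5, 0], [-0.45, -0.87, 0], [-0.45, -0.87, 0], [-0.45, -0.87, 0], [-0.45, -0.87, 0], [-0.45, -0.87, 0], [-0.45, -0.87, 0], [-0.45, -0.87, 0]], dr=[[0, 0, -0.7], [0, 0, -0.7], [0, 0, 0], [0, 0, 0], [0, 0, 0], [0, 0, 0], [0, 0, 0], [0, 0, 0], [0, 0, 0], [0, 0, 0]], jaw=[1, 1, 1, 1, 1, 1, 1, 1, 1, 1])

```text
clock: 9.25
position: [0.4805, 0.1208, 0.1039]
ee_rot: [0.985, 0.175, -0.001, 0.0]
ft_force: [-0.3, 0.6, 0.3]
grip_width: 0.999
grasp_force: 0.0
```

>>> jog_arm(translation=[[-0.45, -0.87, 0], [-0.4, -0.9, 0], [0, 0, 0], [0, 0, 0]], dr=[[0, 0, 0], [0, 0, 0], [0, 0, 0], [0, 0, 0]], jaw=[1, 1, 1, 1])

```text
clock: 9.65
position: [0.4463, 0.1544, 0.1043]
ee_rot: [0.984, 0.176, -0.0, 0.0]
ft_force: [-0.4, -0.8, 0.2]
grip_width: 0.997
grasp_force: 0.0
```

```bash
python3 go.py 447.3 154.7 4 20.2
```

```text
t 9.65 pos [446.3 154.4 104.3] a 20.2 tilt [-0.001 -0.001] F [-0.4 -0.8  0.2] w 0.997 gf 0.0
units [0.05 0.   4.01] dr_z units 0.01
```

>>> jog_arm(translation=[[0.05, 0, 0.5], [0, 0, 0.8], [0, 0, 0.8], [0, 0, 0.8], [0, 0, 0.7], [0, 0, 0.41], [0, 0, 0], [0, 0, 0], [0, 0, 0], [0, 0, 0]], dr=[[0, 0, 0], [0, 0, 0], [0, 0, 0], [0, 0, 0], [0, 0, 0], [0, 0, 0], [0, 0, 0], [0, 0, 0], [0, 0, 0], [0, 0, 0]], jaw=[1, 1, 1, 1, 1, 1, 1, 0, 0, 0])

```text
clock: 10.65
position: [0.4484, 0.155, 0.0052]
ee_rot: [0.985, 0.175, 0.001, 0.0]
ft_force: [-0.8, -1.0, 0.4]
grip_width: 0.51
grasp_force: 0.0
```

>>> jog_arm(translation=[[0, 0, 0], [0, 0, 0], [0, 0, 0], [0, 0, 0], [0, 0, 0], [0, 0, 0], [0, 0, 0]], dr=[[0, 0, 0], [0, 0, 0], [0, 0, 0], [0, 0, 0], [0, 0, 0], [0, 0, 0], [0, 0, 0]], jaw=[0, 0, 0, 0, 0, 0, 0])

```text
clock: 11.35
position: [0.4481, 0.1551, 0.005]
ee_rot: [0.985, 0.175, 0.0, 0.0]
ft_force: [-2.3, -1.1, 7.1]
grip_width: 0.174
grasp_force: 39.6
```

>>> jog_arm(translation=[[0, 0, -0.4], [0, 0, -0.8], [0, 0, -0.8], [0, 0, -0.8], [0, 0, -0.8], [0, 0, 0], [0, 0, 0], [0, 0, 0], [0, 0, 0]], dr=[[0, 0, 0], [0, 0, 0], [0, 0, 0.7], [0, 0, 0.9], [0, 0, 0.9], [0, 0, 0.9], [0, 0, 0.9], [0, 0, 0.8], [0, 0, 0.6]], jaw=[0, 0, 0, 0, 0, 0, 0, 0, 0])

```text
clock: 12.25
position: [0.4477, 0.155, 0.0951]
ee_rot: [1.0, -0.024, 0.0, -0.0]
ft_force: [-0.5, -0.3, -0.1]
grip_width: 0.178
grasp_force: 39.1
```

```bash
python3 go.py 599 -234 95 -2.6
```

```text
t 12.25 pos [447.7 155.   95.1] a -2.7 tilt [0. 0.] F [-0.5 -0.3 -0.1] w 0.178 gf 39.1
units [6.780e+00 1.526e+01 1.000e-02] dr_z units -0.03
```

>>> jog_arm(translation=[[0.2, 0.45, 0], [0.42, 0.94, 0], [0.42, 0.94, 0], [0.42, 0.94, 0], [0.42, 0.94, 0], [0.42, 0.94, 0], [0.42, 0.94, 0], [0.42, 0.94, 0], [0.42, 0.94, 0], [0.42, 0.94, 0]], dr=[[0, 0, 0], [0, 0, 0], [0, 0, 0], [0, 0, 0], [0, 0, 0], [0, 0, 0], [0, 0, 0], [0, 0, 0], [0, 0, 0], [0, 0, 0]], jaw=[0, 0, 0, 0, 0, 0, 0, 0, 0, 0])

```text
clock: 13.25
position: [0.5372, -0.0742, 0.0949]
ee_rot: [1.0, -0.022, 0.0, 0.0]
ft_force: [0.5, 0.3, -0.6]
grip_width: 0.178
grasp_force: 39.1
```

>>> jog_arm(translation=[[0.42, 0.94, 0], [0.42, 0.94, 0], [0.42, 0.94, 0], [0.42, 0.94, 0], [0.42, 0.94, 0], [0.42, 0.94, 0], [0.28, 0.71, 0], [0, 0, 0], [0, 0, 0]], dr=[[0, 0, 0], [0, 0, 0], [0, 0, 0], [0, 0, 0], [0, 0, 0], [0, 0, 0], [0, 0, 0], [0, 0, 0], [0, 0, 0]], jaw=[0, 0, 0, 0, 0, 0, 0, 0, 0])

```text
clock: 14.15
position: [0.5993, -0.2344, 0.0944]
ee_rot: [1.0, -0.023, -0.0, -0.0]
ft_force: [0.5, 0.2, -0.8]
grip_width: 0.175
grasp_force: 39.1
```

```bash
python3 go.py 599 -234 12 -2.6
python3 - <<'E'
from workcell import optics
import cv2,numpy as np
c=optics.camera("side"); cv2.imwrite("pics/d.png",cv2.resize(c["color"][100:280,220:400,::-1],None,fx=3,fy=3))
E
```

```text
t 14.15 pos [ 599.3 -234.4   94.4] a -2.6 tilt [-0.001  0.   ] F [ 0.5  0.2 -0.8] w 0.175 gf 39.1
units [-0.01 -0.01  3.3 ] dr_z units 0.00
```

View pics/d.png

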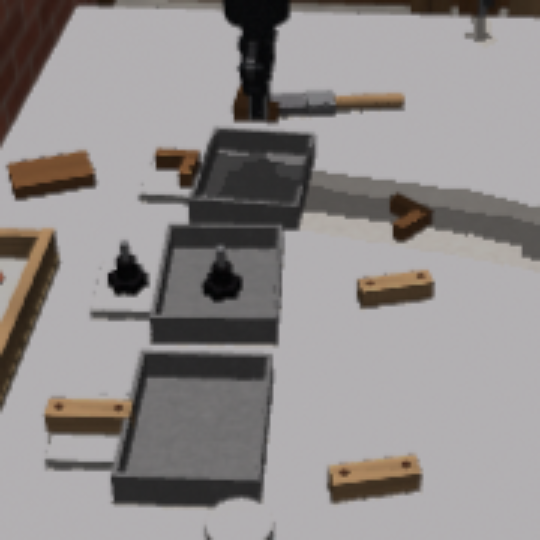

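Knob stands upright in its tray at (222,275); corner_a is held flat above the corner tray. Lowering it.

>>> jog_arm(translation=[[0, 0, 0.5], [0, 0, 0.8], [0, 0, 0.8], [0, 0, 0.7], [0, 0, 0.4], [0, 0, 0.1], [0, 0, 0.04], [0, 0, 0.03], [0, 0, 0], [0, 0, 0]], dr=[[0, 0, 0], [0, 0, 0], [0, 0, 0], [0, 0, 0], [0, 0, 0], [0, 0, 0], [0, 0, 0], [0, 0, 0], [0, 0, 0], [0, 0, 0]], jaw=[0, 0, 0, 0, 0, 0, 0, 0, 0, 0])

```text
clock: 15.2
position: [0.6002, -0.2339, 0.011]
ee_rot: [1.0, -0.023, 0.0, 0.0]
ft_force: [-0.3, 0.7, 0.2]
grip_width: 0.175
grasp_force: 39.1
```

>>> jog_arm(translation=[[0, 0, 0.03], [0, 0, 0.02], [0, 0, 0], [0, 0, 0]], dr=[[0, 0, 0], [0, 0, 0], [0, 0, 0], [0, 0, 0]], jaw=[0, 0, 0, 0])

```text
clock: 15.6
position: [0.6001, -0.234, 0.0101]
ee_rot: [1.0, -0.023, 0.0, 0.0]
ft_force: [-2.3, 1.1, 7.1]
grip_width: 0.173
grasp_force: 40.1
```

>>> jog_arm(translation=[[0, 0, 0], [0, 0, 0], [0, 0, 0], [0, 0, -0.3], [0, 0, -0.7], [0, 0, -0.8], [0, 0, -0.8], [0, 0, -0.8], [0, 0, -0.2], [0, 0, 0]], dr=[[0, 0, 0], [0, 0, 0], [0, 0, 0], [0, 0, 0], [0, 0, 0], [0, 0, 0], [0, 0, -0.5], [0, 0, -1], [0, 0, -1], [0, 0, -1]], jaw=[0.25, 0.32, 0.38, 0.38, 0.38, 0.38, 0.38, 1, 1, 1])

```text
clock: 16.6
position: [0.601, -0.2342, 0.1024]
ee_rot: [0.995, 0.101, 0.002, 0.001]
ft_force: [-0.6, -0.8, -0.7]
grip_width: 0.871
grasp_force: 0.0
```

>>> jog_arm(translation=[[0, 0, 0], [0, 0, 0], [0, 0, 0], [0, 0, 0], [0, 0, 0], [0, 0, 0], [0, 0, 0], [0, 0, 0], [0, 0, 0], [0, 0, 0]], dr=[[0, 0, -1], [0, 0, -1], [0, 0, -1], [0, 0, -1], [0, 0, -1], [0, 0, -1], [0, 0, -1], [0, 0, -1], [0, 0, -1], [0, 0, -0.35]], jaw=[1, 1, 1, 1, 1, 1, 1, 1, 1, 1])

```text
clock: 17.6
position: [0.6001, -0.234, 0.1006]
ee_rot: [0.91, 0.414, 0.0, 0.001]
ft_force: [0.3, 0.1, -0.4]
grip_width: 1.004
grasp_force: 0.0
```

```bash
python3 go.py 417.7 -133.5 95 48.8
```

```text
t 17.6 pos [ 600.1 -234.   100.6] a 48.9 tilt [ 0.001 -0.001] F [ 0.3  0.1 -0.4] w 1.004 gf 0.0
units [-1.77 -8.14  0.21] dr_z units 0.03
```

>>> jog_arm(translation=[[-0.1, -0.44, 0], [-0.2, -0.9, 0], [-0.2, -0.9, 0], [-0.2, -0.9, 0], [-0.2, -0.9, 0], [-0.2, -0.9, 0], [-0.2, -0.9, 0], [-0.2, -0.9, 0], [-0.2, -0.9, 0], [-0.07, -0.5, 0.2]], dr=[[0, 0, 0], [0, 0, 0], [0, 0, 0], [0, 0, 0], [0, 0, 0], [0, 0, 0], [0, 0, 0], [0, 0, 0], [0, 0, 0], [0, 0, 0]], jaw=[1, 1, 1, 1, 1, 1, 1, 1, 1, 1])

```text
clock: 18.6
position: [0.4168, -0.1327, 0.0952]
ee_rot: [0.911, 0.413, 0.0, 0.001]
ft_force: [0.2, -0.4, 0.2]
grip_width: 1.003
grasp_force: 0.0
```

>>> jog_arm(translation=[[0, 0, 0.5], [0, 0, 0.8], [0, 0, 0.8], [0, 0, 0.8], [0, 0, 0], [0, 0, 0]], dr=[[0, 0, 0], [0, 0, 0], [0, 0, 0], [0, 0, 0], [0, 0, 0], [0, 0, 0]], jaw=[1, 1, 1, 1, 1, 1])

```text
clock: 19.2
position: [0.418, -0.133, 0.0218]
ee_rot: [0.911, 0.413, 0.0, -0.0]
ft_force: [-0.8, 0.7, 0.3]
grip_width: 0.998
grasp_force: 0.0
```

```bash
python3 go.py 417.7 -133.5 5 48.8
```

```text
t 19.2 pos [ 418.  -133.    21.8] a 48.8 tilt [-0.     0.001] F [-0.8  0.7  0.3] w 0.998 gf 0.0
units [-0.02  0.    0.67] dr_z units -0.00
```

>>> jog_arm(translation=[[-0.02, 0, 0.4], [0, 0, 0.27], [0, 0, 0], [0, 0, 0], [0, 0, 0], [0, 0, 0], [0, 0, 0], [0, 0, 0], [0, 0, 0], [0, 0, 0]], dr=[[0, 0, 0], [0, 0, 0], [0, 0, 0], [0, 0, 0], [0, 0, 0], [0, 0, 0], [0, 0, 0], [0, 0, 0], [0, 0, 0], [0, 0, 0]], jaw=[1, 1, 1, 0, 0, 0, 0, 0, 0, 0])

```text
clock: 20.2
position: [0.4175, -0.1335, 0.0051]
ee_rot: [0.911, 0.413, 0.0, 0.0]
ft_force: [-0.5, 0.2, 4.9]
grip_width: 0.176
grasp_force: 39.6
```

>>> jog_arm(translation=[[0, 0, 0], [0, 0, 0], [0, 0, 0], [0, 0, 0]], dr=[[0, 0, 0], [0, 0, 0], [0, 0, 0], [0, 0, 0]], jaw=[0, 0, 0, 0])

```text
clock: 20.6
position: [0.4175, -0.1336, 0.0051]
ee_rot: [0.911, 0.413, 0.0, 0.0]
ft_force: [-0.2, 0.2, 5.3]
grip_width: 0.178
grasp_force: 39.7
```

>>> jog_arm(translation=[[0, 0, -0.4], [0, 0, -0.8], [0, 0, -0.8], [0, 0, -0.8], [0, 0, -0.8], [0, 0, 0], [0, 0, 0], [0, 0, 0], [0, 0, 0], [0, 0, 0]], dr=[[0, 0, 0], [0, 0, 0], [0, 0, -0.6], [0, 0, -0.9], [0, 0, -1], [0, 0, -1], [0, 0, -1], [0, 0, -1], [0, 0, -1], [0, 0, -1]], jaw=[0, 0, 0, 0, 0, 0, 0, 0, 0, 0])

```text
clock: 21.6
position: [0.417, -0.1333, 0.0952]
ee_rot: [0.772, 0.636, -0.0, 0.0]
ft_force: [0.1, 0.4, -1.3]
grip_width: 0.174
grasp_force: 39.0
```

>>> jog_arm(translation=[[0, 0, 0], [0, 0, 0], [0, 0, 0], [0, 0, 0]], dr=[[0, 0, -1], [0, 0, -0.8], [0, 0, -0.35], [0, 0, 0]], jaw=[0, 0, 0, 0])

```text
clock: 22.0
position: [0.4171, -0.1334, 0.095]
ee_rot: [0.723, 0.691, -0.0, 0.0]
ft_force: [-0.3, -0.1, 0.4]
grip_width: 0.175
grasp_force: 39.0
```

```bash
python3 go.py 591 -174 95 87.4
```

```text
t 22.0 pos [ 417.1 -133.4   95. ] a 87.4 tilt [ 0. -0.] F [-0.3 -0.1  0.4] w 0.175 gf 39.0
units [-1.3   7.02  0.  ] dr_z units -0.00
```

>>> jog_arm(translation=[[-0.1, 0.5, 0], [-0.17, 0.9, 0], [-0.17, 0.9, 0], [-0.17, 0.9, 0], [-0.17, 0.9, 0], [-0.17, 0.9, 0], [-0.17, 0.9, 0], [-0.12, 0.72, 0], [-0.06, 0.4, 0], [0, 0, 0]], dr=[[0, 0, 0], [0, 0, 0], [0, 0, 0], [0, 0, 0], [0, 0, 0], [0, 0, 0], [0, 0, 0], [0, 0, 0], [0, 0, 0], [0, 0, 0]], jaw=[0, 0, 0, 0, 0, 0, 0, 0, 0, 0])

```text
clock: 23.0
position: [0.5916, -0.1737, 0.0946]
ee_rot: [0.723, 0.691, 0.0, -0.0]
ft_force: [0.8, -0.3, -0.8]
grip_width: 0.177
grasp_force: 39.1
```

>>> jog_arm(translation=[[0, 0, 0.5], [0, 0, 0.8], [0, 0, 0.8], [0, 0, 0.7], [0, 0, 0.4], [0, 0, 0.1], [0, 0, 0.04], [0, 0, 0], [0, 0, 0]], dr=[[0, 0, 0], [0, 0, 0], [0, 0, 0], [0, 0, 0], [0, 0, 0], [0, 0, 0], [0, 0, 0], [0, 0, 0], [0, 0, 0]], jaw=[0, 0, 0, 0, 0, 0, 0, 0, 0])

```text
clock: 23.9
position: [0.5916, -0.174, 0.0122]
ee_rot: [0.723, 0.691, 0.0, 0.001]
ft_force: [-0.1, -0.2, -1.1]
grip_width: 0.181
grasp_force: 39.1
```

```bash
python3 go.py 591 -174 10.2 87.4
```

```text
t 23.9 pos [ 591.6 -174.    12.2] a 87.4 tilt [ 0.001 -0.001] F [-0.1 -0.2 -1.1] w 0.181 gf 39.1
units [-0.   -0.02  0.08] dr_z units -0.00
```

>>> jog_arm(translation=[[0, 0, 0.03], [0, 0, 0.03], [0, 0, 0.02], [0, 0, 0], [0, 0, 0]], dr=[[0, 0, 0], [0, 0, 0], [0, 0, 0], [0, 0, 0], [0, 0, 0]], jaw=[0, 0, 0, 0, 0])

```text
clock: 24.4
position: [0.5913, -0.174, 0.0102]
ee_rot: [0.723, 0.691, -0.0, 0.0]
ft_force: [-2.8, 0.5, 6.7]
grip_width: 0.175
grasp_force: 40.1
```

>>> jog_arm(translation=[[0, 0, 0], [0, 0, 0], [0, 0, 0], [0, 0, -0.3], [0, 0, -0.7], [0, 0, -0.8], [0, 0, -0.8], [0, 0, -0.8], [0, 0, -0.2], [0, 0, 0]], dr=[[0, 0, 0], [0, 0, 0], [0, 0, 0], [0, 0, 0], [0, 0, 0], [0, 0, 0], [0, 0, 0.5], [0, 0, 1], [0, 0, 1], [0, 0, 1]], jaw=[0.25, 0.32, 0.38, 0.38, 0.38, 0.38, 0.38, 1, 1, 1])

```text
clock: 25.4
position: [0.5922, -0.174, 0.1025]
ee_rot: [0.803, 0.597, 0.001, 0.002]
ft_force: [-0.2, 0.2, -0.0]
grip_width: 0.871
grasp_force: 0.0
```

>>> jog_arm(translation=[[0, 0, 0], [0, 0, 0], [0, 0, 0], [0, 0, 0], [0, 0, 0], [0, 0, 0], [0, 0, 0], [0, 0, 0], [0, 0, 0], [0, 0, 0]], dr=[[0, 0, 1], [0, 0, 1], [0, 0, 1], [0, 0, 1], [0, 0, 1], [0, 0, 1], [0, 0, 1], [0, 0, 1], [0, 0, 1], [0, 0, 1]], jaw=[1, 1, 1, 1, 1, 1, 1, 1, 1, 1])

```text
clock: 26.4
position: [0.5915, -0.1737, 0.101]
ee_rot: [0.958, 0.286, 0.001, 0.0]
ft_force: [-0.1, 0.3, 0.1]
grip_width: 1.0
grasp_force: 0.0
```

>>> jog_arm(translation=[[0, 0, 0], [0, 0, 0], [0, 0, 0], [0, 0, 0], [0, 0, 0], [0, 0, 0]], dr=[[0, 0, 1], [0, 0, 1], [0, 0, 1], [0, 0, 0.7], [0, 0, 0.5], [0, 0, 0]], jaw=[1, 1, 1, 1, 1, 1])

```text
clock: 27.0
position: [0.5915, -0.1737, 0.1009]
ee_rot: [0.99, 0.144, 0.001, 0.0]
ft_force: [-0.4, 0.2, -0.5]
grip_width: 1.001
grasp_force: 0.0
```

```bash
python3 go.py 433.3 -10.8 100 16.4
```

```text
t 27.0 pos [ 591.5 -173.7  100.9] a 16.6 tilt [ 0.002 -0.   ] F [-0.4  0.2 -0.5] w 1.001 gf 0.0
units [-4.21 -8.05  0.02] dr_z units 0.05
```

>>> jog_arm(translation=[[-0.25, -0.45, 0], [-0.48, -0.9, 0], [-0.48, -0.9, 0], [-0.48, -0.9, 0], [-0.48, -0.9, 0], [-0.48, -0.9, 0], [-0.48, -0.9, 0], [-0.48, -0.9, 0], [-0.36, -0.8, 0], [-0.24, -0.5, 0]], dr=[[0, 0, 0], [0, 0, 0], [0, 0, 0], [0, 0, 0], [0, 0, 0], [0, 0, 0], [0, 0, 0], [0, 0, 0], [0, 0, 0], [0, 0, 0]], jaw=[1, 1, 1, 1, 1, 1, 1, 1, 1, 1])

```text
clock: 28.0
position: [0.4321, -0.0099, 0.1001]
ee_rot: [0.989, 0.146, 0.0, 0.0]
ft_force: [0.9, 0.3, 0.0]
grip_width: 1.002
grasp_force: 0.0
```

>>> jog_arm(translation=[[0, 0, 0.5], [0, 0, 0.8], [0, 0, 0.8], [0, 0, 0.8], [0, 0, 0.2], [0, 0, 0], [0, 0, 0]], dr=[[0, 0, 0], [0, 0, 0], [0, 0, 0], [0, 0, 0], [0, 0, 0], [0, 0, 0], [0, 0, 0]], jaw=[1, 1, 1, 1, 1, 1, 1])

```text
clock: 28.7
position: [0.4333, -0.0112, 0.0223]
ee_rot: [0.99, 0.144, 0.0, 0.0]
ft_force: [0.6, -0.6, 0.3]
grip_width: 1.002
grasp_force: 0.0
```

```bash
python3 go.py 433.3 -10.8 5 16.4;python3 - <<'E'
from workcell import optics
import cv2,numpy as np
c=optics.camera("side"); cv2.imwrite("pics/e.png",cv2.resize(c["color"][100:280,220:400,::-1],None,fx=3,fy=3))
E
```

```text
t 28.7 pos [433.3 -11.2  22.3] a 16.6 tilt [0.001 0.   ] F [ 0.6 -0.6  0.3] w 1.002 gf 0.0
units [ 0.   -0.02  0.69] dr_z units 0.05
```

View pics/e.png

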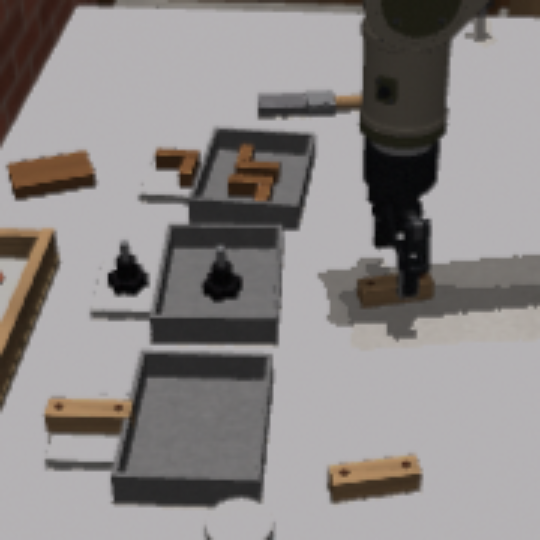

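Both corners lie flat and apart in the corner tray (257,160)/(250,187), knob upright at (222,278); gripper straddles spacer_b at (395,288).

>>> jog_arm(translation=[[0, 0, 0.4], [0, 0, 0.29], [0, 0, 0], [0, 0, 0], [0, 0, 0], [0, 0, 0], [0, 0, 0], [0, 0, 0], [0, 0, 0], [0, 0, 0]], dr=[[0, 0, 0], [0, 0, 0], [0, 0, 0], [0, 0, 0], [0, 0, 0], [0, 0, 0], [0, 0, 0], [0, 0, 0], [0, 0, 0], [0, 0, 0]], jaw=[1, 1, 1, 0, 0, 0, 0, 0, 0, 0])

```text
clock: 29.75
position: [0.433, -0.0112, 0.0048]
ee_rot: [0.99, 0.144, 0.0, 0.0]
ft_force: [-1.3, -0.1, 5.8]
grip_width: 0.271
grasp_force: 40.2
```

>>> jog_arm(translation=[[0, 0, 0], [0, 0, 0], [0, 0, 0], [0, 0, 0], [0, 0, -0.4], [0, 0, -0.8], [0, 0, -0.8], [0, 0, -0.8], [0, 0, -0.8], [0, 0, 0]], dr=[[0, 0, 0], [0, 0, 0], [0, 0, 0], [0, 0, 0], [0, 0, 0], [0, 0, 0], [0, 0, 0.8], [0, 0, 1], [0, 0, 1], [0, 0, 1]], jaw=[0, 0, 0, 0, 0, 0, 0, 0, 0, 0])

```text
clock: 30.75
position: [0.4341, -0.011, 0.0974]
ee_rot: [1.0, 0.011, 0.002, 0.0]
ft_force: [-0.5, 0.6, -0.8]
grip_width: 0.275
grasp_force: 39.6
```

```bash
python3 go.py 613.5 184 95 1.1
```

```text
t 30.75 pos [434.1 -11.   97.4] a 1.2 tilt [ 0.004 -0.001] F [-0.5  0.6 -0.8] w 0.275 gf 39.6
units [ 7.34 -7.64  0.12] dr_z units 0.04
```

>>> jog_arm(translation=[[0.42, -0.44, 0], [0.8, -0.84, 0], [0.8, -0.84, 0], [0.8, -0.84, 0], [0.8, -0.84, 0], [0.8, -0.84, 0], [0.8, -0.84, 0], [0.8, -0.84, 0], [0.8, -0.84, 0], [0.4, -0.42, 0]], dr=[[0, 0, 0], [0, 0, 0], [0, 0, 0], [0, 0, 0], [0, 0, 0], [0, 0, 0], [0, 0, 0], [0, 0, 0], [0, 0, 0], [0, 0, 0]], jaw=[0, 0, 0, 0, 0, 0, 0, 0, 0, 0])

```text
clock: 31.75
position: [0.6091, 0.185, 0.0948]
ee_rot: [1.0, 0.013, -0.0, -0.001]
ft_force: [-0.1, 0.1, -1.1]
grip_width: 0.267
grasp_force: 39.6
```

>>> jog_arm(translation=[[0.1, -0.06, 0], [0, 0, 0.5], [0, 0, 0.8], [0, 0, 0.8], [0, 0, 0.7], [0, 0, 0.4], [0, 0, 0.1], [0, 0, 0], [0, 0, 0]], dr=[[0, 0, 0], [0, 0, 0], [0, 0, 0], [0, 0, 0], [0, 0, 0], [0, 0, 0], [0, 0, 0], [0, 0, 0], [0, 0, 0]], jaw=[0, 0, 0, 0, 0, 0, 0, 0, 0])

```text
clock: 32.65
position: [0.6115, 0.1845, 0.0129]
ee_rot: [1.0, 0.012, 0.001, -0.0]
ft_force: [1.1, -0.2, -0.0]
grip_width: 0.27
grasp_force: 39.5
```

```bash
python3 go.py 613.5 184 10 1.1
```

```text
t 32.65 pos [611.5 184.5  12.9] a 1.4 tilt [0.001 0.   ] F [ 1.1 -0.2 -0. ] w 0.27 gf 39.5
units [0.08 0.02 0.12] dr_z units 0.07
```

>>> jog_arm(translation=[[0, 0, 0.05], [0, 0, 0.03], [0, 0, 0.03], [0, 0, 0.01], [0, 0, 0], [0, 0, 0]], dr=[[0, 0, 0], [0, 0, 0], [0, 0, 0], [0, 0, 0], [0, 0, 0], [0, 0, 0]], jaw=[0, 0, 0, 0, 0, 0])

```text
clock: 33.25
position: [0.6112, 0.1844, 0.01]
ee_rot: [1.0, 0.012, 0.0, 0.0]
ft_force: [-1.6, -0.9, 6.3]
grip_width: 0.275
grasp_force: 40.5
```

>>> jog_arm(translation=[[0, 0, 0], [0, 0, 0], [0, 0, 0], [0, 0, -0.3], [0, 0, -0.7], [0, 0, -0.8], [0, 0, -0.8], [0, 0, -0.8], [0, 0, -0.2], [0, 0, 0]], dr=[[0, 0, 0], [0, 0, 0], [0, 0, 0], [0, 0, 0], [0, 0, 0], [0, 0, 0], [0, 0, -0.8], [0, 0, -0.8], [0, 0, -0.8], [0, 0, -0.8]], jaw=[0.35, 0.42, 0.48, 0.48, 0.48, 0.48, 0.48, 1, 1, 1])

```text
clock: 34.25
position: [0.612, 0.1848, 0.1023]
ee_rot: [0.992, 0.125, 0.002, -0.0]
ft_force: [-0.2, -0.6, -0.3]
grip_width: 0.959
grasp_force: 0.0
```

```bash
python3 go.py 449 271 100 14.1
```

```text
t 34.25 pos [612.  184.8 102.3] a 14.3 tilt [0.004 0.001] F [-0.2 -0.6 -0.3] w 0.959 gf 0.0
units [-5.47 -4.95  0.07] dr_z units 0.06
```

>>> jog_arm(translation=[[-0.47, -0.45, 0], [-0.8, -0.72, 0], [-0.8, -0.72, 0], [-0.8, -0.72, 0], [-0.8, -0.72, 0], [-0.8, -0.72, 0], [-0.6, -0.54, 0], [-0.4, -0.36, 0], [0, 0, 0], [0, 0, 0]], dr=[[0, 0, 0], [0, 0, 0], [0, 0, 0], [0, 0, 0], [0, 0, 0], [0, 0, 0], [0, 0, 0], [0, 0, 0], [0, 0, 0], [0, 0, 0]], jaw=[1, 1, 1, 1, 1, 1, 1, 1, 1, 1])

```text
clock: 35.25
position: [0.4489, 0.2703, 0.0993]
ee_rot: [0.992, 0.123, 0.0, 0.0]
ft_force: [-0.8, -0.6, -0.6]
grip_width: 0.999
grasp_force: 0.0
```

>>> jog_arm(translation=[[0, 0, 0.5], [0, 0, 0.8], [0, 0, 0.8], [0, 0, 0.8], [0, 0, 0.2], [0, 0, 0], [0, 0, 0]], dr=[[0, 0, 0], [0, 0, 0], [0, 0, 0], [0, 0, 0], [0, 0, 0], [0, 0, 0], [0, 0, 0]], jaw=[1, 1, 1, 1, 1, 1, 1])

```text
clock: 35.95
position: [0.4486, 0.2709, 0.022]
ee_rot: [0.992, 0.123, 0.0, -0.0]
ft_force: [1.2, 0.2, 0.8]
grip_width: 0.999
grasp_force: 0.0
```

```bash
python3 go.py 449 271 5 14.1
```

```text
t 35.95 pos [448.6 270.9  22. ] a 14.2 tilt [0. 0.] F [1.2 0.2 0.8] w 0.999 gf 0.0
units [ 0.02 -0.    0.68] dr_z units 0.02
```

>>> jog_arm(translation=[[0, 0, 0.4], [0, 0, 0.28], [0, 0, 0], [0, 0, 0], [0, 0, 0], [0, 0, 0], [0, 0, 0], [0, 0, 0], [0, 0, 0], [0, 0, 0]], dr=[[0, 0, 0], [0, 0, 0], [0, 0, 0], [0, 0, 0], [0, 0, 0], [0, 0, 0], [0, 0, 0], [0, 0, 0], [0, 0, 0], [0, 0, 0]], jaw=[1, 1, 1, 0, 0, 0, 0, 0, 0, 0])

```text
clock: 36.95
position: [0.4483, 0.2709, 0.0048]
ee_rot: [0.992, 0.124, 0.0, -0.0]
ft_force: [0.1, -0.8, 4.3]
grip_width: 0.271
grasp_force: 40.5
```

>>> jog_arm(translation=[[0, 0, 0], [0, 0, 0], [0, 0, 0], [0, 0, 0], [0, 0, -0.4], [0, 0, -0.8], [0, 0, -0.8], [0, 0, -0.8], [0, 0, -0.8], [0, 0, 0]], dr=[[0, 0, 0], [0, 0, 0], [0, 0, 0], [0, 0, 0], [0, 0, 0], [0, 0, 0], [0, 0, 0.7], [0, 0, 0.9], [0, 0, 0.9], [0, 0, 0.8]], jaw=[0, 0, 0, 0, 0, 0, 0, 0, 0, 0])

```text
clock: 37.95
position: [0.4491, 0.2716, 0.0975]
ee_rot: [1.0, 0.008, 0.002, -0.001]
ft_force: [-0.2, 0.9, -1.3]
grip_width: 0.27
grasp_force: 40.0
```

```bash
python3 go.py 612.5 248 95 1.1
```

```text
t 37.95 pos [449.1 271.6  97.5] a 0.9 tilt [0.004 0.002] F [-0.2  0.9 -1.3] w 0.27 gf 40.0
units [6.52 1.04 0.12] dr_z units -0.06
```

>>> jog_arm(translation=[[0.42, 0.06, 0], [0.85, 0.14, 0], [0.85, 0.14, 0], [0.85, 0.14, 0], [0.85, 0.14, 0], [0.85, 0.14, 0], [0.85, 0.14, 0], [0.6, 0.1, 0], [0.4, 0.04, 0], [0, 0, 0]], dr=[[0, 0, 0], [0, 0, 0], [0, 0, 0], [0, 0, 0], [0, 0, 0], [0, 0, 0], [0, 0, 0], [0, 0, 0], [0, 0, 0], [0, 0, 0]], jaw=[0, 0, 0, 0, 0, 0, 0, 0, 0, 0])

```text
clock: 38.95
position: [0.6124, 0.2468, 0.0938]
ee_rot: [1.0, 0.009, -0.0, 0.0]
ft_force: [-1.2, 0.7, -0.2]
grip_width: 0.269
grasp_force: 40.0
```

>>> jog_arm(translation=[[0, 0, 0.5], [0, 0, 0.8], [0, 0, 0.8], [0, 0, 0.7], [0, 0, 0.4], [0, 0, 0.08], [0, 0, 0], [0, 0, 0]], dr=[[0, 0, 0], [0, 0, 0], [0, 0, 0], [0, 0, 0], [0, 0, 0], [0, 0, 0], [0, 0, 0], [0, 0, 0]], jaw=[0, 0, 0, 0, 0, 0, 0, 0])

```text
clock: 39.75
position: [0.612, 0.2479, 0.0135]
ee_rot: [1.0, 0.009, 0.001, -0.0]
ft_force: [-0.2, -0.0, -0.7]
grip_width: 0.27
grasp_force: 40.0
```

```bash
python3 go.py 612.5 248 10 1.1
```

```text
t 39.75 pos [612.  247.9  13.5] a 1.0 tilt [0.001 0.001] F [-0.2 -0.  -0.7] w 0.27 gf 40.0
units [ 0.02 -0.    0.14] dr_z units -0.03
```

>>> jog_arm(translation=[[0, 0, 0.06], [0, 0, 0.04], [0, 0, 0.03], [0, 0, 0.01], [0, 0, 0], [0, 0, 0]], dr=[[0, 0, 0], [0, 0, 0], [0, 0, 0], [0, 0, 0], [0, 0, 0], [0, 0, 0]], jaw=[0, 0, 0, 0, 0, 0])

```text
clock: 40.35
position: [0.6117, 0.2476, 0.0099]
ee_rot: [1.0, 0.009, 0.0, 0.0]
ft_force: [-2.4, -1.4, 5.9]
grip_width: 0.272
grasp_force: 40.9
```

```bash
python3 go.py 450 50 200
```

```text
t 40.35 pos [611.7 247.6   9.9] a 1.0 tilt [ 0.001 -0.   ] F [-2.4 -1.4  5.9] w 0.272 gf 40.9
units [-6.6   7.79 -7.61]
```

Release, rise, and back off to clear the views.

>>> jog_arm(translation=[[0, 0, 0], [0, 0, 0], [0, 0, 0], [0, 0, -0.3], [0, 0, -0.7], [0, 0, -0.8], [0, 0, -0.8], [0, 0, -0.8], [0, 0, -0.9], [0, 0, -0.9]], dr=[[0, 0, 0], [0, 0, 0], [0, 0, 0], [0, 0, 0], [0, 0, 0], [0, 0, 0], [0, 0, 0], [0, 0, 0], [0, 0, 0], [0, 0, 0]], jaw=[0.35, 0.42, 0.48, 0.48, 0.48, 0.48, 0.48, 0.48, 0.48, 0.48])

```text
clock: 41.35
position: [0.6116, 0.2478, 0.1417]
ee_rot: [1.0, 0.009, 0.001, -0.0]
ft_force: [-0.4, 0.3, 0.4]
grip_width: 0.479
grasp_force: 0.0
```

>>> jog_arm(translation=[[-0.8, 0.5, -0.5], [-0.9, 0.6, -0.4], [-0.9, 0.6, -0.4], [-0.9, 0.6, 0], [-0.9, 0.6, 0], [-0.9, 0.6, 0], [-0.8, 0.5, 0], [-0.4, 0.3, 0], [0, 0, 0], [0, 0, 0]], dr=[[0, 0, 0], [0, 0, 0], [0, 0, 0], [0, 0, 0], [0, 0, 0], [0, 0, 0], [0, 0, 0], [0, 0, 0], [0, 0, 0], [0, 0, 0]], jaw=[0.48, 0.48, 0.48, 0.48, 0.48, 0.48, 0.48, 0.48, 0.48, 0.48])

```text
clock: 42.35
position: [0.4516, 0.1377, 0.1724]
ee_rot: [1.0, 0.009, 0.001, -0.0]
ft_force: [1.6, -0.1, -0.8]
grip_width: 0.48
grasp_force: 0.0
```

```bash
python3 - <<'E'
from workcell import optics
import cv2,numpy as np
S=[cv2.resize(optics.camera(n)["color"][y:y+190,x:x+w,::-1],(w*k,190*k),interpolation=cv2.INTER_CUBIC) for n,x,y,w,k in(("top",130,95,380,2),("side",210,120,190,2))]
cv2.imwrite("pics/f.png",S[0]);cv2.imwrite("pics/g.png",S[1])
E
python3 go.py 450 50 200
```

```text
t 42.45 pos [451.6 138.  171.9] a 1.0 tilt [0.001 0.001] F [ 0.8  0.  -0.6] w 0.483 gf 0.0
units [-0.13  3.52 -1.13]
```

View pics/f.png

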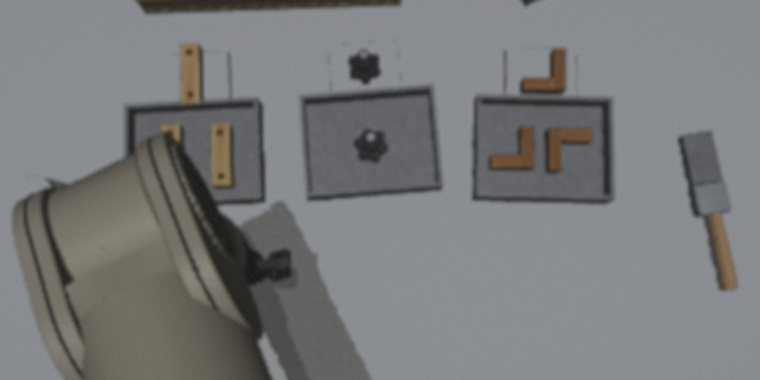

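View pics/g.png

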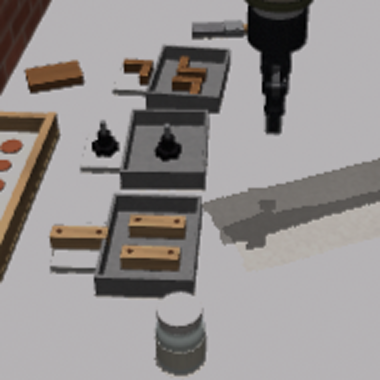

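Both spacers (side view 157,225 and 150,258), the knob (167,148) and both corners (515,150 / 567,148 in the top view) lie flat in the right trays; the jar and brush have not moved.

```bash
python3 -c "
from workcell import manip; print(manip.hand_in())"
```

```text
the job is handed in; nothing more can be done
None
```

All five fittings lie flat and the right way up in their matching trays, the jar and brush were left where they were, and the job was handed in at about 42 s; no verdict came back.

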